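Weigh a milling ball: carry it on a tray to the balance

ROBOT

A 6-joint arm with a two-finger parallel gripper is mounted at the origin on the work surface. World frame = base frame: x ahead of the robot, y to its left, z up, the work surface at z = 0. Lengths are in m, angles in rad, forces in N, time in s.
With the tool pointing down it reaches from about 0.3 to 0.775 m from the base axis. Payload 14.6 kg.
Tool frame: the origin (TCP) lies midway between the tips of the shut fingers; the grasp point (between the pads) lies 19 mm behind it (tcp_to_grasp is the distance from the TCP to the grasp point, in m); z points along the fingers, y is the line along which they close (so a half turn about z gives the same grasp; the last joint's range is limited). The gripper opens to 94 mm and grips with 3 to 60 N. Pads are 16 mm wide; open, the fingers measure 119 mm over their backs; the gripper's body (75 mm by 177 mm) begins 78 mm behind the grasp point.
Start: joints at [-1.315, 0.3, 1.521, -0, 1.321, -0.067], TCP at [0.174, -0.522, 0.205] pointing down, gripper open.
Joint ranges: [-3.03, 3.03], [-0.79, 2.21], [0.23, 2.52], [-1.04, 4.18], [0, 3.07], [-2.55, 2.55]. Speed limits (rad/s): [2.22, 2.22, 2.57, 3.14, 3.14, 3.14].

INTERFACE

Orientations are given as [roll, pitch, yaw] about the fixed x, y, z axes, in that order (R = Rz(yaw) Ry(pitch) Rx(roll)).
In Python, from station import * gives the robot as it stands.
- The arm moves only by the tool send_rows, never from a script. Its argument "motion" is a list of rows, each a list of 3 entries, a list of its own where there are three numbers: the shift along the tool's x, y, z in units of 0.03 m (1.0 is 0.03 m), then the turn, a rotation vector about the tool's x, y, z in units of 0.12 rad (1.0 is 0.12 rad), then the opening, from -1 (shut) to 1 (fully open). In form: [[[x, y, z], [rx, ry, rz], grip], ...]. A call has 1 to 12 rows; each row shifts and turns the commanded pose from where the row before left it, along the tool's axes as they then stand; what a row does not reach is not made up. A row lasts 1/10 s, in which the tool goes at most 50 mm and 8.59 degrees, less where a joint would pass 70% of its speed; a pose out of reach is approached as far as the arm can. A call with a number of a shift or a turn outside -1 to 1 is refused whole. A call with a gripper value outside its range is refused whole. The fingers move at their own pace and stop on an object; "squeeze" is the grip in N (left out, the last holds). Time passes only in rows, so rows that do not move let the fingers close. It gives the time, the measured TCP pose, the force, the opening and the grip force at its end, in the units of the state.
- get_obs(): the state, without advancing time (a new reading comes with each control period).
- camera(name): name is "side" or "top" or "wrist"; returns a dict with "pixels" (480x640x3 uint8, red, green, blue), "depth" (480x640 float32, m along the optical axis (not along the pixel's ray), 0 where there is no reading), "fx", "fy", "cx", "cy" (pixels), "rvec" (rotation vector, rad) and "tvec" (3), from world to camera coordinates, as OpenCV has them. Camera axes: x right, y down, z forward; pixel columns grow to the right and rows downward; lengths in m; the calibration is good to about 2 mm. A picture is of the moment at which its call begins.
- hand_in(): hands the job in; it is judged then, once.
The state is a dict: "time_s": time; "qpos": joint angles; "joint_vel": joint speeds; "tau": joint torques, N m; "ee_pos": TCP position; "eef_rot": TCP orientation; "force": force on the tool from outside, world axes, zero at the start; "moment": the same for the moment, N m; "grip_width": finger opening in m; "grip_force": force on a finger pad.
Only numpy, scipy, OpenCV 4.12 (cv2) and the standard library are available. Lean on these libraries where they do the work, as an engineer would, in place of code of your own. Each camera call takes 0.05 s, during which the arm holds its last target. There are 200 camera calls.

TASK

Pick up the white tray by its blue handle and, while holding it in the air clear of mat and balance, tilt it gently so that the loose ball rolls onto the red disc in the middle, and keep the ball's centre over the disc for four seconds without a break. Then carry the tray to the balance and set it down softly and level, centred on the weighing platform, with the ball lying still over the red disc, and let go. Do not touch the ball with the robot, never let it leave the tray or tip the tray steeply, and leave the other things alone.

Things in the scene. Friction and masses are not known exactly. Their poses are not given: they have to be found in the camera images.
- tray: Flat square white plastic tray, 210 x 210 mm outside, about 0.22 kg, loose, level on the mat at the start. Origin: centre of the underside; z up, x from the handle across the tray (handle on the -x side, roughly towards the robot). Floor 4 mm thick, flat; rim 4 mm thick, 20 mm high over the underside. Its centre of mass with ball lies within 40 mm of the origin.
- tray_mid (a point): Centre of the tray's floor, on its upper face, 4 mm above the underside: the middle of the painted red disc, 18 mm in radius (flat, not a recess). Axes as the tray's.
- tray_grip (a point): Middle of the handle, 135 mm from the tray's middle along its -x and 44 mm above the underside: pinch it here from above, closing along the tray's y. The handle is an upright blue block outside the -x rim, 56 mm long (x from -105 to -161 mm), 16 mm thick along y, reaching from the underside to 64 mm above it. Axes as the tray's.
- ball_center (a point): Centre of the loose ball of blue polyamide (for a ball mill), solid, 60 mm in diameter (radius 30 mm), about 0.13 kg. It starts at rest on the tray floor, outside the red disc, on the half away from the handle. Its centre can go about 74 mm each way along the tray's x and y from the middle before it meets the rim.
- ball: The same ball; its frame turns as it rolls, origin on its skin: use ball_center. It rolls easily: the resistance is about 0.017 of its weight (0.008 to 0.025 from run to run), so it stays put on tilts below that in rad; beyond, relative to the tray it speeds up by 5/7 of gravity times the tilt (about 7 m/s2 per rad), less that resistance and 5/7 of the tray's own acceleration.
- balance: White top-loading laboratory balance, fixed, 280 x 200 mm, on feet. Origin: under the centre of its weighing platform, at bench height; z up, control panel with a green display on the -x side, roughly towards the robot. The housing reaches from x = -170 to 110 mm, its top 56 mm above the bench; the platform stands above it.
- platform (a point): Centre of the upper face of the balance's square steel weighing platform, 150 x 150 mm, 80 mm above the bench, level and rigid.
- mat: Black rubber bench mat, fixed, 230 x 230 x 3 mm, on which the tray lies at the start. Origin: centre of the underside.
- beaker: Glass beaker standing at the back of the bench, 64 mm across, 85 mm high; bystander.
- reagent: Amber reagent bottle at the back, 64 mm across, 130 mm high; bystander.
- flask: Conical glass flask at the back, 72 mm across, 103 mm high; bystander.
- weight: Brass calibration weight with a knob, 32 mm across, 50 mm high, standing near the middle line between the mat and the balance; bystander.
- spatula: Spatula with a steel blade and wooden handle, 150 mm long, lying along the middle line between the mat and the balance; bystander.
- notebook: Green laboratory notebook, 150 x 210 x 18 mm, far to the left; bystander.
- jar: White plastic jar with a red lid, 68 mm across, 100 mm high, on the left; bystander.
Not all that is in view belongs to the job. What is shaped like the ball but green or orange is not meant.

How it is judged:
By the outcome, as a careful person would: the job done as asked, in the order asked, and still so for the second after the job is handed in, with the robot touching nothing.
It also fails if it takes over 72 s, if anything falls off the work surface, if the arm or the gripper's body presses on something with over 40 N, if the wrist force passes 120 N, or if a joint passes its speed limit or range.

## Working session

There is one attempt and no reset: what is moved stays moved. The work goes in short steps, Python scripts to look and compute and a tool call to move; the robot and the scene stay as the last step left them, time stands still between calls to the robot, and variables do not carry over. Pictures are saved under pics/ and viewed, at most 10 in all, crops included, and the job is handed in when it is done.

Besides the shell and the picture viewer there is one more tool, called after "Call:" by a JSON object that holds its "api" and its "payload". send_rows: Moves the arm, as the interface text tells. Its arguments: {"type":"object","properties":{"motion":{"type":"array"},"squeeze":{"type":"number"}},"required":["motion"]}

```bash
ls; mkdir -p pics
python3 - <<'E'
from station import *
import cv2,numpy as np
o=get_obs();print(o)
a=camera("top");b=camera("side")
for n,c in(("top",a),("side",b)):
    cv2.imwrite(f"pics/{n}0.png",c["pixels"][...,::-1]);np.savez(f"/tmp/{n}0.npz",**c)
    print(n,c["fx"],c["rvec"],c["tvec"])
E
```

```text
pics
{'time_s': 0.0, 'qpos': array([-1.31456325e+00,  3.00484435e-01,  1.52161187e+00, -1.77200063e-05,
        1.32076183e+00, -6.66228162e-02]), 'joint_vel': array([-0.00131022, -0.00063647, -0.00050554, -0.00078364,  0.00040226,
       -0.000278  ]), 'tau': array([ 1.82587155e-03, -5.31803691e+01, -3.52735949e+01,  7.08800275e-02,
        2.44013773e-02, -8.21089202e-05]), 'ee_pos': array([ 0.1744083 , -0.52130524,  0.20486602]), 'eef_rot': array([-3.14032884e+00, -6.71219281e-05,  3.22860250e-01]), 'force': array([-0.11934983, -0.43857826, -0.35674153]), 'moment': array([ 0.00590827, -0.01205977,  0.00231149]), 'grip_force': 0.0, 'grip_width': 0.09378297516122222}
top 483.27529103671054 [ 2.13801526 -2.10563382  0.20072662] [0.01952867 0.57470159 1.39031682]
side 446.2022144211524 [ 2.29365889 -0.18048212  0.05597819] [-0.57925151  0.14978695  1.0424022 ]
```

View pics/top0.png

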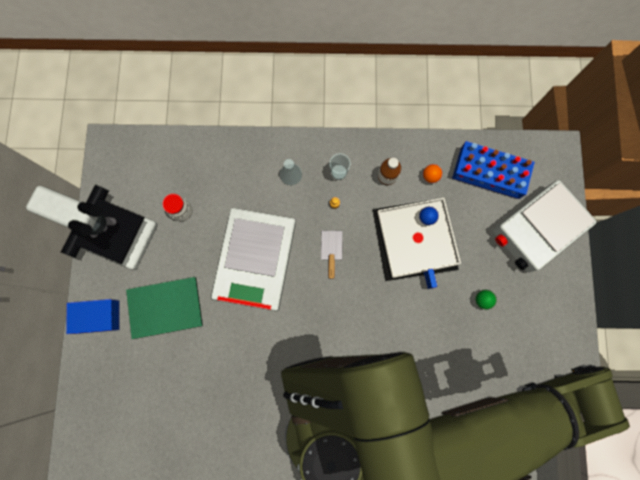

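View pics/side0.png

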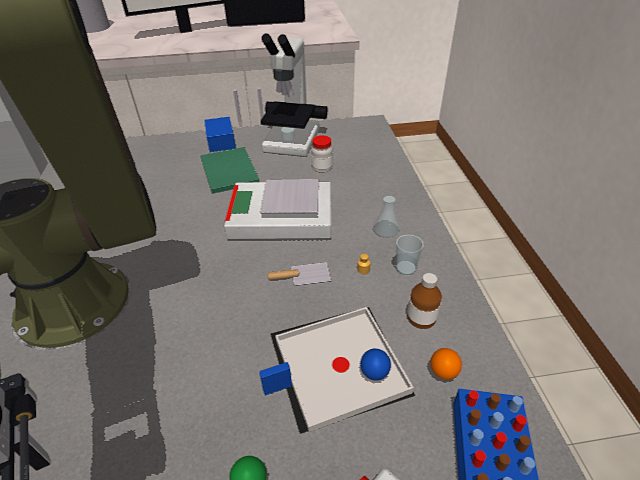

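The tray's red disc is at top (418,238), its handle at (432,279) and the blue ball at (429,215). The platform is at (257,246). The green ball (486,299) and orange ball (432,173) are decoys, and the blue box (93,316) and blue rack (495,168) are not the handle. The handle is the small blue block attached to the tray.

```bash
cat > h.py <<'E'
import numpy as np,cv2
from scipy.optimize import least_squares
def Rt(c): return cv2.Rodrigues(np.asarray(c["rvec"],float))[0],np.asarray(c["tvec"],float).ravel()
def pts(c):
    R,t=Rt(c);v,u=np.mgrid[:480,:640];d=c["depth"]
    P=np.stack([(u-c["cx"])/c["fx"]*d,(v-c["cy"])/c["fy"]*d,d],-1)
    return (P-t)@R
def hsv(c): return cv2.cvtColor(c["pixels"],cv2.COLOR_RGB2HSV)
def blue(c): h=hsv(c);return (h[...,0]>105)&(h[...,0]<130)&(h[...,1]>140)&(h[...,2]>40)
def red(c): h=hsv(c);return ((h[...,0]<8)|(h[...,0]>172))&(h[...,1]>150)&(h[...,2]>90)
def box(m,u0,u1,v0,v1):
    k=np.zeros_like(m);k[v0:v1,u0:u1]=m[v0:v1,u0:u1];return k
def sphere(P,r=.03):
    f=lambda c:np.linalg.norm(P-c,axis=1)-r
    s=least_squares(f,P.mean(0)-[0,0,.015],loss="soft_l1",f_scale=.002);return s.x,np.abs(s.fun).mean()
E
python3 - <<'E'
from h import *
T=dict(np.load("/tmp/top0.npz"));S=dict(np.load("/tmp/side0.npz"))
for n,c,hb,bb,rb in(("top",T,(422,442,266,292),(415,443,203,227),(410,427,230,246)),("side",S,(255,295,358,395),(358,394,345,384),(328,352,354,375))):
    P=pts(c)
    m=box(blue(c),*hb)&(c["depth"]>0);Q=P[m];top=Q[Q[:,2]>.06];print(n,"handle",m.sum(),Q[:,2].max(),len(top),top.mean(0),cv2.minAreaRect((top[:,:2]*1000).astype(np.float32)))
    m=box(blue(c),*bb);print("ball",m.sum(),sphere(P[m]))
    Q=P[box(red(c),*rb)];print("disc",len(Q),np.median(Q,0),Q.mean(0))
P=pts(T)
M=(np.abs(P[...,2]-.08)<.006);M=box(M,215,300,205,305)
Q=P[M];print("plat",len(Q),np.median(Q[:,2]),cv2.minAreaRect((Q[:,:2]*1000).astype(np.float32)))
P=pts(S);M=box(np.abs(P[...,2]-.08)<.006,255,325,172,222);Q=P[M];print("platS",len(Q),np.median(Q[:,2]),cv2.minAreaRect((Q[:,:2]*1000).astype(np.float32)))
# tray rim
for c,b in((T,(365,470,190,285)),(S,(265,420,300,435))):
    P=pts(c);M=box((np.abs(P[...,2]-.022)<.007)&(hsv(c)[...,1]<60)&(hsv(c)[...,2]>120),*b);Q=P[M];print("rim",len(Q),cv2.minAreaRect((Q[:,:2]*1000).astype(np.float32)))
E
```

```text
top handle 162 0.07573400282447222 96 [ 0.45447469 -0.29308398  0.06702704] ((454.78228759765625, -293.52032470703125), (52.46185302734375, 14.873046875), 10.541298866271973)
ball 244 (array([ 0.63675417, -0.284674  ,  0.08224024]), np.float64(0.03558864620658611))
disc 78 [ 0.58655882 -0.26618045  0.00799975] [ 0.58252433 -0.26210734  0.02653265]
side handle 726 0.06994831484738188 266 [ 0.45548585 -0.29610565  0.06625701] ((455.2131042480469, -295.0240783691406), (54.3759651184082, 16.759288787841797), 11.593513488769531)
ball 735 (array([ 0.6476101 , -0.29431296,  0.03685541]), np.float64(0.002031630579755767))
disc 207 [ 0.58545116 -0.26637464  0.00757719] [ 0.5846268  -0.27093155  0.0152291 ]
plat 2477 0.08009152303752617 ((538.7583618164062, 227.1165771484375), (151.16795349121094, 150.5748291015625), 80.81539154052734)
platS 1871 0.08004614553867576 ((536.082275390625, 227.0900115966797), (158.2868194580078, 149.81015014648438), 80.75760650634766)
rim 476 ((587.2981567382812, -266.65386962890625), (211.05360412597656, 212.368408203125), 12.0082426071167)
rim 1205 ((627.51220703125, -256.69207763671875), (297.7583923339844, 213.67799377441406), 12.042684555053711)
```

Checks hold: the disc lies at z≈7.7 mm (expected 7), and the rim rectangle is 211×212 mm at 12°. The handle sits where the tray pose puts it. The platform is 151×151 mm at z=0.080. Now planning the approach.

```bash
cat >> h.py <<'E'
from scipy.spatial.transform import Rotation as Ro
def rows(o,p,yaw,n,tilt=(0,0)):
    """n equal rows to TCP p, tool down with yaw, tilt = extra rotvec (tool x,y)"""
    R0=Ro.from_euler("xyz",o["eef_rot"]);R1=Ro.from_euler("xyz",[np.pi,0,yaw])*Ro.from_rotvec([*tilt,0])
    w=(R0.inv()*R1).as_rotvec()/n;A=sum(Ro.from_rotvec(w*k).as_matrix() for k in range(n))
    s=np.linalg.solve(A,R0.inv().apply(np.asarray(p)-o["ee_pos"]))
    print(n,"x",np.round(s/.03,3),np.round(w/.12,3))
E
python3 - <<'E'
from h import *;from station import *
o=get_obs()
rows(o,[.4545,-.2945,.15],.2094,12);
rows({"ee_pos":np.array([.4545,-.2945,.15]),"eef_rot":[np.pi,0,.2094]},[.4545,-.2945,.028],.2094,6)
for n in("top0","side0"):
    R,t=Rt(np.load(f"/tmp/{n}.npz"));print(-R.T@t)
E
```

```text
12 x [ 0.919 -0.399  0.153] [-0.001 -0.     0.079]
6 x [ 0.    -0.     0.678] [0. 0. 0.]
[0.30261609 0.02540733 1.47357461]
[ 0.4865332  -0.75794915  0.79584503]
```

Call:
{"api": "send_rows", "payload": {"motion": [[[0.92, -0.4, 0.15], [0, 0, 0.08], 1], [[0.92, -0.4, 0.15], [0, 0, 0.08], 1], [[0.92, -0.4, 0.15], [0, 0, 0.08], 1], [[0.92, -0.4, 0.15], [0, 0, 0.08], 1], [[0.92, -0.4, 0.15], [0, 0, 0.08], 1], [[0.92, -0.4, 0.15], [0, 0, 0.08], 1], [[0.92, -0.4, 0.15], [0, 0, 0.08], 1], [[0.92, -0.4, 0.15], [0, 0, 0.08], 1], [[0.92, -0.4, 0.15], [0, 0, 0.08], 1], [[0.92, -0.4, 0.15], [0, 0, 0.08], 1], [[0.92, -0.4, 0.15], [0, 0, 0.08], 1], [[0.92, -0.4, 0.15], [0, 0, 0.08], 1]]}}

```text
time_s: 1.3
ee_pos: [0.4559, -0.2936, 0.151]
eef_rot: [-3.141, 0.0, 0.207]
force: [-0.2, -0.1, -0.1]
grip_width: 0.0941
grip_force: 0.0
```

Call:
{"api": "send_rows", "payload": {"motion": [[[0, 0, 0], [0, 0, 0], 1], [[0, 0, 0], [0, 0, 0], 1], [[0, 0, 0], [0, 0, 0], 1]]}}

```text
time_s: 1.6
ee_pos: [0.4545, -0.295, 0.1514]
eef_rot: [-3.142, 0.0, 0.207]
force: [-0.8, -1.2, 0.2]
grip_width: 0.094
grip_force: 0.0
```

Run:
```python
from h import *;from station import *
o=get_obs();print(o["time_s"],o["ee_pos"],o["eef_rot"])
rows(o,[.4545,-.2945,.028],.2094,10)
c=camera("side");cv2.imwrite("pics/s1.png",c["pixels"][250:480,150:500][:,:,::-1].repeat(2,0).repeat(2,1))
```

```text
1.6 [ 0.4545449  -0.29504293  0.15143078] [-3.14151162e+00  2.24546138e-04  2.07113720e-01]
10 x [ 0.    -0.002  0.411] [-0.     0.    -0.002]
```

View pics/s1.png

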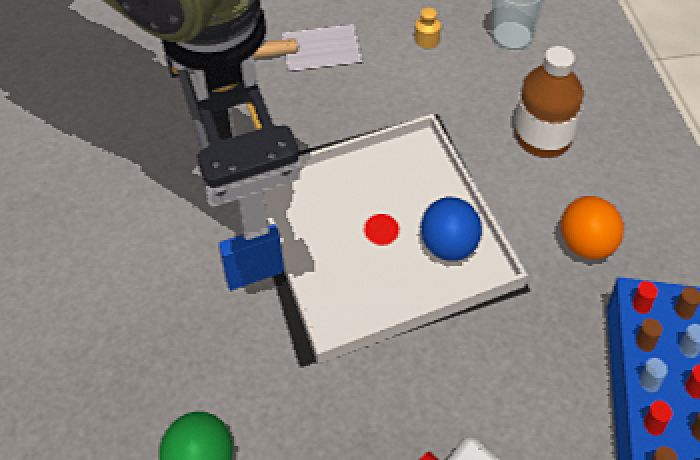

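The crop confirms the gripper over the blue handle (250,257) and the blue ball (452,230) in the tray. The orange (592,228) and green (197,450) balls are outside it. Descending.

Call:
{"api": "send_rows", "payload": {"motion": [[[0, 0, 0.4], [0, 0, 0], 1], [[0, 0, 0.6], [0, 0, 0], 1], [[0, 0, 0.6], [0, 0, 0], 1], [[0, 0, 0.6], [0, 0, 0], 1], [[0, 0, 0.6], [0, 0, 0], 1], [[0, 0, 0.5], [0, 0, 0], 1], [[0, 0, 0.4], [0, 0, 0], 1], [[0, 0, 0.25], [0, 0, 0], 1], [[0, 0, 0.15], [0, 0, 0], 1], [[0, 0, 0], [0, 0, 0], 1], [[0, 0, 0], [0, 0, 0], 0.2]]}}

```text
time_s: 2.75
ee_pos: [0.4553, -0.2948, 0.0289]
eef_rot: [3.141, -0.001, 0.208]
force: [-0.7, 0.1, 0.5]
grip_width: 0.0888
grip_force: 0.0
```

Call:
{"api": "send_rows", "payload": {"motion": [[[0, 0, 0], [0, 0, 0], -0.2], [[0, 0, 0], [0, 0, 0], -0.4], [[0, 0, 0], [0, 0, 0], -0.55], [[0, 0, 0], [0, 0, 0], -0.7], [[0, 0, 0], [0, 0, 0], -0.85], [[0, 0, 0], [0, 0, 0], -1], [[0, 0, 0], [0, 0, 0], -1], [[0, 0, 0], [0, 0, 0], -1], [[0, 0, 0], [0, 0, 0], -1], [[0, 0, 0], [0, 0, 0], -1]], "squeeze": 55}}

```text
time_s: 3.75
ee_pos: [0.4551, -0.2946, 0.0284]
eef_rot: [-3.142, 0.0, 0.208]
force: [0.1, 0.4, 0.4]
grip_width: 0.0154
grip_force: 55.0
```

```bash
cat >> h.py <<'E'
def meas(names=("side","top"),save=None):
    from station import get_obs,camera
    o=get_obs();R=Ro.from_euler("xyz",o["eef_rot"])*Ro.from_rotvec([np.pi,0,0])  # tray axes nominal
    mid=o["ee_pos"]+R.apply([.135,0,-.021])
    print("t",round(o["time_s"],2),"tcp",np.round(o["ee_pos"],4),"rot",np.round(R.as_euler("xyz"),4),"F",np.round(o["force"],1),"w",round(o["grip_width"],4))
    for n in names:
        c=camera(n);P=R.inv().apply((pts(c)-mid).reshape(-1,3)).reshape(480,640,3);ok=c["depth"]>0
        if save: cv2.imwrite(f"pics/{save}_{n}.png",c["pixels"][...,::-1])
        h=hsv(c);inn=ok&(abs(P[...,0])<.093)&(abs(P[...,1])<.093)
        f=inn&(abs(P[...,2])<.03)&~blue(c)&((h[...,1]<60)&(h[...,2]>90)|red(c));Q=P[f]
        X=np.c_[Q[:,:2],np.ones(len(Q))];k=np.zeros(3)
        if len(Q)<50: print(n,"floor hidden",len(Q));continue
        s=least_squares(lambda k:X@k-Q[:,2],k,loss="soft_l1",f_scale=.001);k=s.x
        m=ok&inn&blue(c)&(P[...,2]>.003);B=P[m];d=P[inn&red(c)&(abs(P[...,2])<.03)]
        w=R.apply([-k[0],-k[1],1]);w/=np.linalg.norm(w);Z=Ro.from_euler("z",R.as_euler("xyz")[2]).inv().apply(w)
        print(n,"floor",len(Q),"slope rel tool",np.round(k,4),"rms",round(float(np.median(abs(X@k-Q[:,2]))),4),"| world slope x,y",np.round(-Z[:2]/Z[2],4))
        if len(B)>30: b,e=sphere(B);print("   ball",len(B),np.round(b,4),round(float(e),4),"disc",len(d),np.round(np.median(d,0),4) if len(d) else "")
E
python3 - <<'E'
from h import *
meas()
E
```

```text
t 3.75 tcp [ 0.4551 -0.2946  0.0284] rot [0.000e+00 1.000e-04 2.078e-01] F [0.1 0.4 0.4] w 0.0154
side floor 6441 slope rel tool [ 0.001  -0.0001 -0.0002] rms 0.0009 | world slope x,y [ 0.0009 -0.0001]
   ball 734 [ 0.0535 -0.0395  0.0296] 0.0009 disc 205 [-0.0015  0.0006  0.0003]
top floor 2785 slope rel tool [-0.0008 -0.0014  0.    ] rms 0.0022 | world slope x,y [-0.0009 -0.0013]
   ball 243 [ 0.0557 -0.0404  0.0299] 0.0019 disc 78 [-0.0005  0.0007  0.0003]
```

Call:
{"api": "send_rows", "payload": {"motion": [[[0, 0, -0.05], [0, 0, 0], -1], [[0, 0, -0.1], [0, 0, 0], -1], [[0, 0, -0.2], [0, 0, 0], -1], [[0, 0, -0.3], [0, 0, 0], -1], [[0, 0, -0.4], [0, 0, 0], -1], [[0, 0, -0.4], [0, 0, 0], -1], [[0, 0, -0.4], [0, 0, 0], -1], [[0, 0, -0.4], [0, 0, 0], -1], [[0, 0, -0.4], [0, 0, 0], -1], [[0, 0, -0.3], [0, 0, 0], -1], [[0, 0, -0.15], [0, 0, 0], -1], [[0, 0, -0.05], [0, 0, 0], -1]]}}

```text
time_s: 5.05
ee_pos: [0.4552, -0.2946, 0.1234]
eef_rot: [3.141, -0.0, 0.208]
force: [-0.0, 1.0, -4.0]
grip_width: 0.0158
grip_force: 55.0
```

Run:
```python
from h import *
meas(save="l1")
```

```text
t 5.05 tcp [ 0.4552 -0.2946  0.1234] rot [-0.0003 -0.0003  0.2076] F [-0.  1. -4.] w 0.0158
side floor 6965 slope rel tool [-0.0017 -0.0001 -0.0006] rms 0.0008 | world slope x,y [-0.0014 -0.0005]
   ball 843 [ 0.0534 -0.04    0.029 ] 0.0008 disc 227 [-0.0016 -0.     -0.0002]
top floor 3150 slope rel tool [-0.0022 -0.0011 -0.0006] rms 0.002 | world slope x,y [-0.0019 -0.0015]
   ball 280 [ 0.0552 -0.0406  0.029 ] 0.0017 disc 89 [-0.0008  0.0005 -0.0006]
```

View pics/l1_side.png

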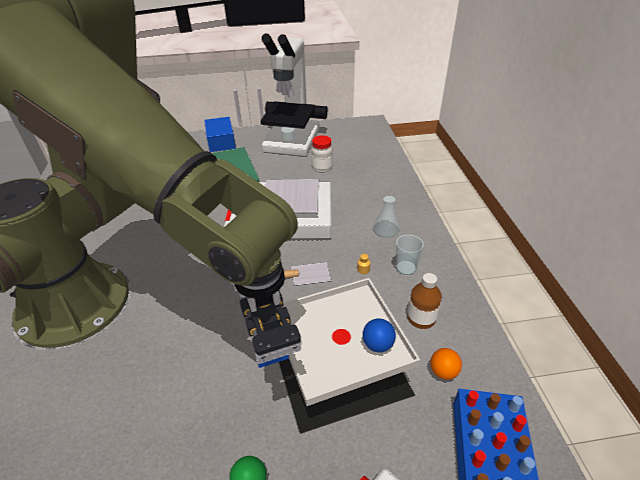

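The tray is held level at 98 mm clear, with slopes around 2 mrad and no slip. The ball is still at tray (0.055,-0.040). Next is a short tilt pulse to learn the rolling resistance.

Call:
{"api": "send_rows", "payload": {"motion": [[[0, 0, -0.1], [-0.11, 0.15, 0], -1], [[0, 0, -0.1], [-0.11, 0.15, 0], -1], [[0, 0, -0.1], [0, 0, 0], -1], [[0, 0, -0.1], [0.11, -0.15, 0], -1], [[0, 0, -0.1], [0.11, -0.15, 0], -1], [[0, 0, -0.1], [0, 0, 0], -1], [[0, 0, -0.1], [0, 0, 0], -1]]}}

```text
time_s: 5.85
ee_pos: [0.4548, -0.2944, 0.1441]
eef_rot: [3.141, -0.0, 0.208]
force: [-0.3, -0.3, -3.0]
grip_width: 0.0159
grip_force: 55.0
```

Run:
```python
from h import *
meas();meas(("side",))
```

```text
t 5.85 tcp [ 0.4548 -0.2944  0.1441] rot [-0.0003 -0.0005  0.2077] F [-0.3 -0.3 -3. ] w 0.0159
side floor 7048 slope rel tool [-0.002   0.     -0.0006] rms 0.0008 | world slope x,y [-0.0015 -0.0002]
   ball 858 [ 0.0407 -0.0299  0.0291] 0.0007 disc 231 [-0.0012 -0.     -0.0002]
top floor 3248 slope rel tool [-0.0029 -0.0015  0.0003] rms 0.0019 | world slope x,y [-0.0024 -0.0018]
   ball 290 [ 0.0421 -0.0309  0.0299] 0.0015 disc 94 [-0.0011 -0.      0.0005]
t 5.95 tcp [ 0.4548 -0.2945  0.1444] rot [-0.0008 -0.0009  0.2076] F [-0.1 -0.2 -4.4] w 0.0155
side floor 7048 slope rel tool [-0.0017 -0.0003 -0.0006] rms 0.0008 | world slope x,y [-0.0008 -0.0011]
   ball 861 [ 0.0403 -0.0293  0.029 ] 0.0007 disc 231 [-0.0014  0.0006 -0.0002]
```

```bash
cat > sim.py <<'E'
import numpy as np
def sim(prof,c,tau=.05,T=3,v0=0.):
    dt=.002;x=0;v=v0;th=0;tr=[]
    for i in range(int(T/dt)):
        t=i*dt;k=min(int(t/.1),len(prof)-1);p0=prof[k-1] if k else 0
        cmd=p0+(prof[k]-p0)*min(1,(t-k*.1)/.1);th+=(cmd-th)*dt/tau
        a=7*th
        if v==0: a=0 if abs(a)<=7*c else a-np.sign(a)*7*c
        else: a-=np.sign(v)*7*c
        vn=v+a*dt
        if v*vn<0: vn=0
        v=vn;x+=v*dt
    return x,v
if __name__=="__main__":
    u=.0223*1  # per row .186 units*.12
    for c in(.012,.014,.016,.018,.02):
        r=[round(sim([u,2*u]+[2*u]*n+[u,0],c)[0],4) for n in(1,2,3,4)]
        print(c,r,round(sim([u,2*u,2*u,u,0],c,T=.8)[0],4))
E
python3 sim.py
```

```text
0.012 [np.float64(0.0298), np.float64(0.0566), np.float64(0.092), np.float64(0.1359)] 0.0239
0.014 [np.float64(0.0228), np.float64(0.0441), np.float64(0.0722), np.float64(0.1071)] 0.0205
0.016 [np.float64(0.0178), np.float64(0.0349), np.float64(0.0576), np.float64(0.0858)] 0.0171
0.018 [np.float64(0.0139), np.float64(0.0278), np.float64(0.0463), np.float64(0.0694)] 0.0139
0.02 [np.float64(0.0109), np.float64(0.0223), np.float64(0.0375), np.float64(0.0565)] 0.0109
```

Call:
{"api": "send_rows", "payload": {"motion": [[[0, 0, 0], [-0.105, 0.145, 0], -1], [[0, 0, 0], [-0.105, 0.145, 0], -1], [[0, 0, 0], [0, 0, 0], -1], [[0, 0, 0], [0, 0, 0], -1], [[0, 0, 0], [0, 0, 0], -1], [[0, 0, 0], [0.105, -0.145, 0], -1], [[0, 0, 0], [0.105, -0.145, 0], -1], [[0, 0, 0], [0, 0, 0], -1], [[0, 0, 0], [0, 0, 0], -1], [[0, 0, 0], [0, 0, 0], -1]]}}

```text
time_s: 7.0
ee_pos: [0.4547, -0.2944, 0.1438]
eef_rot: [-3.142, 0.0, 0.208]
force: [-0.3, -0.1, -3.0]
grip_width: 0.0156
grip_force: 55.0
```

Run:
```python
from h import *
meas();meas(("side",))
```

```text
t 7.0 tcp [ 0.4547 -0.2944  0.1438] rot [1.000e-04 0.000e+00 2.076e-01] F [-0.3 -0.1 -3. ] w 0.0156
side floor 7090 slope rel tool [-0.001   0.0003 -0.0005] rms 0.0008 | world slope x,y [-0.001   0.0004]
   ball 832 [ 0.0101 -0.0054  0.0291] 0.0008 disc 51 [-0.0138 -0.0058  0.0002]
top floor 3255 slope rel tool [-0.0006  0.0002 -0.0002] rms 0.0019 | world slope x,y [-0.0007  0.0002]
   ball 290 [ 0.0113 -0.0055  0.0291] 0.0017 disc 11 [-0.011   0.0104  0.0017]
t 7.1 tcp [ 0.4547 -0.2944  0.1439] rot [-0.000e+00 -1.000e-04  2.076e-01] F [-0.3  0.  -3.3] w 0.0157
side floor 7066 slope rel tool [-0.0011 -0.0004 -0.0006] rms 0.0008 | world slope x,y [-0.001  -0.0004]
   ball 835 [ 0.0097 -0.0046  0.0291] 0.0007 disc 48 [-0.0138 -0.0064  0.0003]
```

```bash
python3 -c "
from sim import sim
for A in (.186,.2,.22,.24):
    u=A*.12;print(A,[round(sim([u,2*u,u,0],c)[0],4) for c in(.015,.0165,.018)])"
```

```text
0.186 [np.float64(0.0073), np.float64(0.0058), np.float64(0.0047)]
0.2 [np.float64(0.0091), np.float64(0.0074), np.float64(0.0061)]
0.22 [np.float64(0.0121), np.float64(0.01), np.float64(0.0083)]
0.24 [np.float64(0.0156), np.float64(0.013), np.float64(0.0109)]
```

Call:
{"api": "send_rows", "payload": {"motion": [[[0, 0, 0], [-0.09, 0.2, 0], -1], [[0, 0, 0], [-0.09, 0.2, 0], -1], [[0, 0, 0], [0.09, -0.2, 0], -1], [[0, 0, 0], [0.09, -0.2, 0], -1], [[0, 0, 0], [0, 0, 0], -1], [[0, 0, 0], [0, 0, 0], -1], [[0, 0, 0], [0, 0, 0], -1], [[0, 0, 0], [0, 0, 0], -1]]}}

```text
time_s: 7.95
ee_pos: [0.4547, -0.2944, 0.1439]
eef_rot: [-3.142, 0.0, 0.208]
force: [-0.1, -0.6, -4.1]
grip_width: 0.0157
grip_force: 55.0
```

Run:
```python
from h import *
meas();meas(("side",))
```

```text
t 7.95 tcp [ 0.4547 -0.2944  0.1439] rot [0.     0.     0.2076] F [-0.1 -0.6 -4.1] w 0.0157
side floor 7093 slope rel tool [-0.001  -0.0001 -0.0005] rms 0.0008 | world slope x,y [-0.001  -0.0001]
   ball 829 [-0.0015  0.0007  0.0292] 0.0007 disc 11 [-0.0091 -0.0146  0.0001]
top floor 3278 slope rel tool [ 0.0001  0.0007 -0.0003] rms 0.0019 | world slope x,y [0.0001 0.0007]
   ball 288 [ 0.0003 -0.0002  0.0292] 0.0017 disc 0 
t 8.05 tcp [ 0.4547 -0.2944  0.144 ] rot [-1.000e-04 -1.000e-04  2.076e-01] F [ 0.4  0.4 -3.4] w 0.0154
side floor 7088 slope rel tool [-0.0013 -0.0004 -0.0006] rms 0.0008 | world slope x,y [-0.0012 -0.0006]
   ball 828 [-0.0014  0.0008  0.0291] 0.0008 disc 9 [-0.0074 -0.0145 -0.0004]
```

The ball is centred on the disc (within 2 mm) and at rest. Holding still for over four seconds.

Call:
{"api": "send_rows", "payload": {"motion": [[[0, 0, 0], [0, 0, 0], -1], [[0, 0, 0], [0, 0, 0], -1], [[0, 0, 0], [0, 0, 0], -1], [[0, 0, 0], [0, 0, 0], -1], [[0, 0, 0], [0, 0, 0], -1], [[0, 0, 0], [0, 0, 0], -1], [[0, 0, 0], [0, 0, 0], -1], [[0, 0, 0], [0, 0, 0], -1], [[0, 0, 0], [0, 0, 0], -1], [[0, 0, 0], [0, 0, 0], -1], [[0, 0, 0], [0, 0, 0], -1], [[0, 0, 0], [0, 0, 0], -1]]}}

```text
time_s: 9.3
ee_pos: [0.4547, -0.2944, 0.144]
eef_rot: [3.142, 0.0, 0.208]
force: [-0.3, -0.3, -3.8]
grip_width: 0.0156
grip_force: 55.0
```

Call:
{"api": "send_rows", "payload": {"motion": [[[0, 0, 0], [0, 0, 0], -1], [[0, 0, 0], [0, 0, 0], -1], [[0, 0, 0], [0, 0, 0], -1], [[0, 0, 0], [0, 0, 0], -1], [[0, 0, 0], [0, 0, 0], -1], [[0, 0, 0], [0, 0, 0], -1], [[0, 0, 0], [0, 0, 0], -1], [[0, 0, 0], [0, 0, 0], -1], [[0, 0, 0], [0, 0, 0], -1], [[0, 0, 0], [0, 0, 0], -1], [[0, 0, 0], [0, 0, 0], -1], [[0, 0, 0], [0, 0, 0], -1]]}}

```text
time_s: 10.5
ee_pos: [0.4548, -0.2944, 0.1439]
eef_rot: [3.142, -0.0, 0.208]
force: [-0.1, -0.2, -3.6]
grip_width: 0.0155
grip_force: 55.0
```

Call:
{"api": "send_rows", "payload": {"motion": [[[0, 0, 0], [0, 0, 0], -1], [[0, 0, 0], [0, 0, 0], -1], [[0, 0, 0], [0, 0, 0], -1], [[0, 0, 0], [0, 0, 0], -1], [[0, 0, 0], [0, 0, 0], -1], [[0, 0, 0], [0, 0, 0], -1], [[0, 0, 0], [0, 0, 0], -1], [[0, 0, 0], [0, 0, 0], -1], [[0, 0, 0], [0, 0, 0], -1], [[0, 0, 0], [0, 0, 0], -1], [[0, 0, 0], [0, 0, 0], -1], [[0, 0, 0], [0, 0, 0], -1]]}}

```text
time_s: 11.7
ee_pos: [0.4547, -0.2944, 0.1439]
eef_rot: [-3.142, -0.0, 0.208]
force: [0.7, -0.3, -3.4]
grip_width: 0.0153
grip_force: 55.0
```

Call:
{"api": "send_rows", "payload": {"motion": [[[0, 0, 0], [0, 0, 0], -1], [[0, 0, 0], [0, 0, 0], -1], [[0, 0, 0], [0, 0, 0], -1], [[0, 0, 0], [0, 0, 0], -1], [[0, 0, 0], [0, 0, 0], -1], [[0, 0, 0], [0, 0, 0], -1], [[0, 0, 0], [0, 0, 0], -1], [[0, 0, 0], [0, 0, 0], -1], [[0, 0, 0], [0, 0, 0], -1], [[0, 0, 0], [0, 0, 0], -1], [[0, 0, 0], [0, 0, 0], -1], [[0, 0, 0], [0, 0, 0], -1]]}}

```text
time_s: 12.9
ee_pos: [0.4547, -0.2944, 0.1439]
eef_rot: [-3.142, 0.0, 0.208]
force: [0.4, -0.7, -2.9]
grip_width: 0.0157
grip_force: 55.0
```

Run:
```python
from h import *;from station import *
meas()
c=np.array([.5375,.2271]);yaw=-.1606
p=c-.135*np.array([np.cos(yaw),np.sin(yaw)]);print(p)
o=get_obs();rows(o,[*p,.170],yaw,96)
print(.6*0.565/9.6)
```

```text
t 12.9 tcp [ 0.4547 -0.2944  0.1439] rot [0.     0.     0.2076] F [ 0.4 -0.7 -2.9] w 0.0157
side floor 7082 slope rel tool [-0.0017 -0.0001 -0.0005] rms 0.0008 | world slope x,y [-0.0017 -0.0001]
   ball 830 [-0.0014  0.0008  0.0292] 0.0008 disc 10 [-0.0085 -0.0147 -0.0006]
top floor 3280 slope rel tool [ 0.001  -0.0011 -0.0003] rms 0.002 | world slope x,y [ 0.001  -0.0011]
   ball 287 [ 0.0003 -0.0003  0.0289] 0.0018 disc 0 
[0.40423725 0.24868792]
96 x [-0.013 -0.19  -0.009] [-0.    -0.     0.032]
0.0353125
```

Held for over 4.8 s with the ball still, slopes within 2 mrad. Carrying across with a gentle ramp (about 0.075 m/s², below the level at which the ball starts to roll).

Call:
{"api": "send_rows", "payload": {"motion": [[[0, -0.025, 0], [0, 0, 0.004], -1], [[0, -0.05, 0], [0, 0, 0.008], -1], [[-0.005, -0.075, -0.005], [0, 0, 0.012], -1], [[-0.005, -0.1, -0.01], [0, 0, 0.016], -1], [[-0.01, -0.125, -0.01], [0, 0, 0.02], -1], [[-0.01, -0.15, -0.015], [0, 0, 0.025], -1], [[-0.01, -0.175, -0.02], [0, 0, 0.03], -1], [[-0.015, -0.2, -0.025], [0, 0, 0.034], -1], [[-0.015, -0.225, -0.03], [0, 0, 0.038], -1], [[-0.015, -0.25, -0.03], [0, 0, 0.042], -1], [[-0.02, -0.275, -0.03], [0, 0, 0.046], -1], [[-0.02, -0.3, -0.03], [0, 0, 0.05], -1]]}}

```text
time_s: 14.2
ee_pos: [0.4398, -0.237, 0.1502]
eef_rot: [3.142, -0.0, 0.168]
force: [-0.4, 0.1, -3.3]
grip_width: 0.0156
grip_force: 55.0
```

Call:
{"api": "send_rows", "payload": {"motion": [[[-0.02, -0.3, -0.03], [0, 0, 0.05], -1], [[-0.02, -0.3, -0.03], [0, 0, 0.05], -1], [[-0.02, -0.3, -0.03], [0, 0, 0.05], -1], [[-0.02, -0.3, -0.03], [0, 0, 0.05], -1], [[-0.02, -0.3, -0.03], [0, 0, 0.05], -1], [[-0.02, -0.3, -0.03], [0, 0, 0.05], -1], [[-0.02, -0.3, -0.03], [0, 0, 0.05], -1], [[-0.02, -0.3, -0.03], [0, 0, 0.05], -1], [[-0.02, -0.3, -0.03], [0, 0, 0.05], -1], [[-0.02, -0.3, -0.03], [0, 0, 0.05], -1], [[-0.02, -0.3, -0.03], [0, 0, 0.05], -1], [[-0.02, -0.3, -0.03], [0, 0, 0.05], -1]]}}

```text
time_s: 15.4
ee_pos: [0.4181, -0.1309, 0.161]
eef_rot: [-3.142, -0.0, 0.096]
force: [-0.6, 0.1, -3.0]
grip_width: 0.0161
grip_force: 55.0
```

Call:
{"api": "send_rows", "payload": {"motion": [[[-0.02, -0.3, 0], [0, 0, 0.05], -1], [[-0.02, -0.3, 0], [0, 0, 0.05], -1], [[-0.02, -0.3, 0], [0, 0, 0.05], -1], [[-0.02, -0.3, 0], [0, 0, 0.05], -1], [[-0.02, -0.3, 0], [0, 0, 0.05], -1], [[-0.02, -0.3, 0], [0, 0, 0.05], -1], [[-0.02, -0.3, 0], [0, 0, 0.05], -1], [[-0.02, -0.3, 0], [0, 0, 0.05], -1], [[-0.02, -0.3, 0], [0, 0, 0.05], -1], [[-0.02, -0.3, 0], [0, 0, 0.05], -1], [[-0.02, -0.3, 0], [0, 0, 0.05], -1], [[-0.02, -0.3, 0], [0, 0, 0.05], -1]]}}

```text
time_s: 16.6
ee_pos: [0.4041, -0.0236, 0.1609]
eef_rot: [-3.142, -0.0, 0.024]
force: [-0.1, -0.1, -4.1]
grip_width: 0.0158
grip_force: 55.0
```

Call:
{"api": "send_rows", "payload": {"motion": [[[-0.02, -0.3, 0], [0, 0, 0.05], -1], [[-0.02, -0.3, 0], [0, 0, 0.05], -1], [[-0.02, -0.3, 0], [0, 0, 0.05], -1], [[-0.02, -0.3, 0], [0, 0, 0.05], -1], [[-0.02, -0.3, 0], [0, 0, 0.05], -1], [[-0.02, -0.3, 0], [0, 0, 0.05], -1], [[-0.02, -0.3, 0], [0, 0, 0.05], -1], [[-0.02, -0.3, 0], [0, 0, 0.05], -1], [[-0.02, -0.3, 0], [0, 0, 0.05], -1], [[-0.02, -0.3, 0], [0, 0, 0.05], -1], [[-0.02, -0.3, 0], [0, 0, 0.05], -1], [[-0.02, -0.3, 0], [0, 0, 0.05], -1]]}}

```text
time_s: 17.8
ee_pos: [0.3979, 0.0844, 0.1609]
eef_rot: [-3.142, 0.0, -0.048]
force: [-0.7, 0.0, -3.9]
grip_width: 0.0157
grip_force: 55.0
```

Run:
```python
from h import *;from station import *
o=get_obs();print(o["time_s"],o["ee_pos"],o["eef_rot"])
rows(o,[.4042,.2487,.170],-.1606,1)
```

```text
17.8 [0.39789638 0.08442756 0.16088591] [-3.14156912e+00  5.28095268e-06 -4.78962235e-02]
1 x [-0.052 -5.48  -0.304] [-0.     0.     0.939]
```

Call:
{"api": "send_rows", "payload": {"motion": [[[-0.02, -0.3, 0], [0, 0, 0.05], -1], [[-0.02, -0.3, 0], [0, 0, 0.05], -1], [[-0.02, -0.3, 0], [0, 0, 0.05], -1], [[-0.02, -0.3, 0], [0, 0, 0.05], -1], [[-0.02, -0.3, 0], [0, 0, 0.05], -1], [[-0.02, -0.3, 0], [0, 0, 0.05], -1], [[-0.02, -0.3, 0], [0, 0, 0.05], -1], [[-0.02, -0.3, 0], [0, 0, 0.05], -1], [[-0.02, -0.3, 0], [0, 0, 0.05], -1], [[-0.02, -0.3, 0], [0, 0, 0.05], -1], [[-0.02, -0.3, 0], [0, 0, 0.05], -1], [[-0.02, -0.3, 0], [0, 0, 0.05], -1]]}}

```text
time_s: 19.0
ee_pos: [0.3994, 0.1926, 0.1609]
eef_rot: [-3.142, 0.0, -0.12]
force: [0.5, -0.1, -3.4]
grip_width: 0.0159
grip_force: 55.0
```

Call:
{"api": "send_rows", "payload": {"motion": [[[-0.02, -0.275, 0], [0, 0, 0.045], -1], [[-0.02, -0.25, 0], [0, 0, 0.042], -1], [[-0.015, -0.225, 0], [0, 0, 0.038], -1], [[-0.015, -0.2, 0], [0, 0, 0.034], -1], [[-0.01, -0.175, 0], [0, 0, 0.03], -1], [[-0.01, -0.15, 0], [0, 0, 0.025], -1], [[-0.01, -0.125, 0], [0, 0, 0.02], -1], [[-0.005, -0.1, 0], [0, 0, 0.016], -1], [[-0.005, -0.075, 0], [0, 0, 0.012], -1], [[0, -0.05, 0], [0, 0, 0.008], -1], [[0, -0.025, 0], [0, 0, 0.004], -1], [[0, 0, 0], [0, 0, 0], -1]]}}

```text
time_s: 20.2
ee_pos: [0.4028, 0.2414, 0.1609]
eef_rot: [-3.142, -0.0, -0.152]
force: [0.3, -0.2, -4.1]
grip_width: 0.0157
grip_force: 55.0
```

Run:
```python
from h import *;from station import *
meas(save="b1")
rows(get_obs(),[.4042,.2487,.161],-.1606,1)
# platform as seen around tray: tray mid
```

```text
t 20.2 tcp [0.4028 0.2414 0.1609] rot [ 0.     -0.     -0.1523] F [ 0.3 -0.2 -4.1] w 0.0157
side floor 2209 slope rel tool [-0.0001 -0.0004 -0.0006] rms 0.0008 | world slope x,y [-0.0001 -0.0004]
   ball 398 [-0.0023  0.      0.0293] 0.0012 disc 20 [-0.0022 -0.0116 -0.0003]
top floor 3421 slope rel tool [-0.0006 -0.0007 -0.0005] rms 0.0019 | world slope x,y [-0.0006 -0.0007]
   ball 303 [0.0004 0.0002 0.0291] 0.0016 disc 0 
1 x [ 0.009 -0.251 -0.004] [-0.    -0.     0.069]
```

The ball stayed centred through the carry. Fine alignment (about 8 mm), then lowering to about 5 mm above the platform.

Call:
{"api": "send_rows", "payload": {"motion": [[[0.005, -0.015, 0], [0, 0, 0.005], -1], [[0.005, -0.03, 0], [0, 0, 0.01], -1], [[0.005, -0.04, 0], [0, 0, 0.01], -1], [[0.01, -0.04, 0], [0, 0, 0.01], -1], [[0.01, -0.04, 0.03], [0, 0, 0.01], -1], [[0.01, -0.04, 0.06], [0, 0, 0.01], -1], [[0.005, -0.03, 0.09], [0, 0, 0.01], -1], [[0.005, -0.015, 0.12], [0, 0, 0.005], -1], [[0, 0, 0.12], [0, 0, 0], -1], [[0, 0, 0.12], [0, 0, 0], -1], [[0, 0, 0.12], [0, 0, 0], -1], [[0, 0, 0.12], [0, 0, 0], -1]]}}

```text
time_s: 21.5
ee_pos: [0.4055, 0.2485, 0.1372]
eef_rot: [3.142, 0.0, -0.161]
force: [0.1, -0.4, -3.8]
grip_width: 0.0157
grip_force: 55.0
```

Call:
{"api": "send_rows", "payload": {"motion": [[[0, 0, 0.12], [0, 0, 0], -1], [[0, 0, 0.12], [0, 0, 0], -1], [[0, 0, 0.12], [0, 0, 0], -1], [[0, 0, 0.12], [0, 0, 0], -1], [[0, 0, 0.12], [0, 0, 0], -1], [[0, 0, 0.1], [0, 0, 0], -1], [[0, 0, 0.08], [0, 0, 0], -1], [[0, 0, 0.06], [0, 0, 0], -1], [[0, 0, 0.04], [0, 0, 0], -1], [[0, 0, 0.02], [0, 0, 0], -1], [[0, 0, 0.01], [0, 0, 0], -1], [[0, 0, 0], [0, 0, 0], -1]]}}

```text
time_s: 22.7
ee_pos: [0.4056, 0.2485, 0.1102]
eef_rot: [-3.142, -0.0, -0.161]
force: [-0.2, 0.7, -3.7]
grip_width: 0.0158
grip_force: 55.0
```

Run:
```python
from h import *;from station import *
meas(save="b2")
c=camera("top");P=pts(c)
o=get_obs();rows(o,[.4057,.2485,.1054],-.1606,1)
Q=P[box((abs(P[...,2]-.104)<.008)&(hsv(c)[...,1]<60)&(hsv(c)[...,2]>120),200,320,180,330)]
print("rim",len(Q),cv2.minAreaRect((Q[:,:2]*1000).astype(np.float32)))
```

```text
t 22.7 tcp [0.4056 0.2485 0.1102] rot [ 1.000e-04 -1.000e-04 -1.607e-01] F [-0.2  0.7 -3.7] w 0.0158
side floor 2200 slope rel tool [-0.0023 -0.0003 -0.0006] rms 0.0009 | world slope x,y [-0.0022 -0.0003]
   ball 367 [-0.0022  0.0001  0.0294] 0.0013 disc 19 [-0.0008 -0.0125  0.0003]
top floor 3210 slope rel tool [-0.0015  0.0009 -0.0005] rms 0.002 | world slope x,y [-0.0014  0.001 ]
   ball 284 [ 0.0003 -0.      0.0291] 0.0017 disc 0 
1 x [ 0.003 -0.     0.162] [-0.001 -0.001 -0.001]
rim 444 ((539.0867309570312, 227.40585327148438), (211.60806274414062, 210.99009704589844), 80.72988891601562)
```

View pics/b2_top.png

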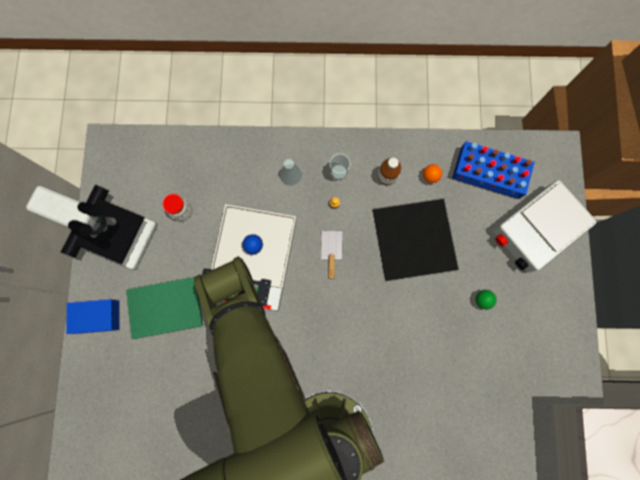

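The picture shows the tray over the balance with the ball at (252,244). The rim centre (0.539, 0.227) matches the platform centre within 0.5 mm. Lowering the last 5 mm slowly.

Call:
{"api": "send_rows", "payload": {"motion": [[[0, 0, 0.015], [0, 0, 0], -1], [[0, 0, 0.02], [0, 0, 0], -1], [[0, 0, 0.02], [0, 0, 0], -1], [[0, 0, 0.02], [0, 0, 0], -1], [[0, 0, 0.02], [0, 0, 0], -1], [[0, 0, 0.015], [0, 0, 0], -1], [[0, 0, 0.01], [0, 0, 0], -1], [[0, 0, 0.01], [0, 0, 0], -1], [[0, 0, 0], [0, 0, 0], -1], [[0, 0, 0], [0, 0, 0], -1]]}}

```text
time_s: 23.85
ee_pos: [0.4056, 0.2485, 0.1063]
eef_rot: [-3.142, -0.0, -0.161]
force: [-0.8, -0.5, -3.7]
grip_width: 0.0158
grip_force: 55.0
```

Call:
{"api": "send_rows", "payload": {"motion": [[[0, 0, 0.01], [0, 0, 0], -1], [[0, 0, 0.01], [0, 0, 0], -1], [[0, 0, 0], [0, 0, 0], -1], [[0, 0, 0], [0, 0, 0], -1]]}}

```text
time_s: 24.25
ee_pos: [0.4056, 0.2485, 0.1057]
eef_rot: [-3.141, -0.0, -0.161]
force: [0.3, 0.3, -3.1]
grip_width: 0.0156
grip_force: 55.0
```

Call:
{"api": "send_rows", "payload": {"motion": [[[0, 0, 0.01], [0, 0, 0], -1], [[0, 0, 0], [0, 0, 0], -1], [[0, 0, 0], [0, 0, 0], -1]]}}

```text
time_s: 24.55
ee_pos: [0.4056, 0.2486, 0.1055]
eef_rot: [-3.141, -0.0, -0.161]
force: [-0.3, -0.3, -1.9]
grip_width: 0.016
grip_force: 55.0
```

Call:
{"api": "send_rows", "payload": {"motion": [[[0, 0, 0.01], [0, 0, 0], -1], [[0, 0, 0], [0, 0, 0], -1], [[0, 0, 0], [0, 0, 0], -1]]}}

```text
time_s: 24.85
ee_pos: [0.4057, 0.2486, 0.1054]
eef_rot: [-3.141, -0.0, -0.161]
force: [-2.9, -1.2, 4.0]
grip_width: 0.0158
grip_force: 55.0
```

Contact made. Checking, then easing the grip.

Run:
```python
from h import *
meas()
```

```text
t 24.85 tcp [0.4057 0.2486 0.1054] rot [ 0.0003 -0.0004 -0.1606] F [-2.9 -1.2  4. ] w 0.0158
side floor 2458 slope rel tool [ 0.0011  0.0094 -0.0006] rms 0.0012 | world slope x,y [0.0014 0.0097]
   ball 363 [-0.0019  0.0003  0.0295] 0.0013 disc 15 [-0.0014 -0.0135  0.0001]
top floor 3195 slope rel tool [ 0.0012  0.0009 -0.0002] rms 0.0019 | world slope x,y [0.0015 0.0012]
   ball 276 [0.0005 0.0001 0.0293] 0.0016 disc 0
```

Call:
{"api": "send_rows", "payload": {"motion": [[[0, 0, 0], [0, 0, 0], -1], [[0, 0, 0], [0, 0, 0], -1], [[0, 0, 0], [0, 0, 0], -1]], "squeeze": 15}}

```text
time_s: 25.25
ee_pos: [0.4057, 0.2486, 0.1053]
eef_rot: [-3.141, -0.0, -0.161]
force: [-2.5, -0.3, 5.4]
grip_width: 0.0159
grip_force: 15.0
```

Call:
{"api": "send_rows", "payload": {"motion": [[[0, 0, 0], [0, 0, 0], -1], [[0, 0, 0], [0, 0, 0], -1], [[0, 0, 0], [0, 0, 0], -1]], "squeeze": 4}}

```text
time_s: 25.55
ee_pos: [0.4057, 0.2486, 0.1052]
eef_rot: [-3.141, -0.0, -0.161]
force: [-1.6, -0.1, 4.4]
grip_width: 0.0161
grip_force: 4.0
```

Call:
{"api": "send_rows", "payload": {"motion": [[[0, 0, 0], [0, 0, 0], -0.65], [[0, 0, 0], [0, 0, 0], -0.6], [[0, 0, 0], [0, 0, 0], -0.5], [[0, 0, 0], [0, 0, 0], -0.4], [[0, 0, 0], [0, 0, 0], -0.2], [[0, 0, 0], [0, 0, 0], 0], [[0, 0, 0], [0, 0, 0], 0], [[0, 0, 0], [0, 0, 0], 0]]}}

```text
time_s: 26.35
ee_pos: [0.4055, 0.2485, 0.1051]
eef_rot: [3.142, 0.0, -0.161]
force: [-0.3, 0.2, 0.2]
grip_width: 0.0468
grip_force: 0.0
```

Run:
```python
from h import *
meas()
```

```text
t 26.35 tcp [0.4055 0.2485 0.1051] rot [-0.      0.     -0.1606] F [-0.3  0.2  0.2] w 0.0468
side floor 2457 slope rel tool [-0.      0.0094 -0.0002] rms 0.0012 | world slope x,y [-0.      0.0094]
   ball 361 [-0.0017  0.0003  0.0296] 0.0012 disc 16 [ 0.0002 -0.0123  0.0008]
top floor 3189 slope rel tool [-0.0004 -0.0003  0.0003] rms 0.0019 | world slope x,y [-0.0004 -0.0004]
   ball 275 [0.0003 0.0005 0.0299] 0.0017 disc 0
```

The tray is released, level in the top view, with the ball still centred. Retracting straight up.

Call:
{"api": "send_rows", "payload": {"motion": [[[0, 0, -0.1], [0, 0, 0], 0], [[0, 0, -0.2], [0, 0, 0], 0], [[0, 0, -0.4], [0, 0, 0], 0], [[0, 0, -0.5], [0, 0, 0], 0], [[0, 0, -0.5], [0, 0, 0], 0], [[0, 0, -0.5], [0, 0, 0], 0], [[0, 0, -0.5], [0, 0, 0], 0], [[0, 0, -0.5], [0, 0, 0], 0], [[0, 0, -0.4], [0, 0, 0], 0], [[0, 0, -0.2], [0, 0, 0], 0], [[0, 0, -0.1], [0, 0, 0], 0], [[0, 0, 0], [0, 0, 0], 0]]}}

```text
time_s: 27.65
ee_pos: [0.4055, 0.2485, 0.2221]
eef_rot: [-3.142, -0.0, -0.161]
force: [-0.5, 0.6, -0.3]
grip_width: 0.0466
grip_force: 0.0
```

Run:
```python
from h import *;from station import *
o=get_obs();print(o["time_s"],o["ee_pos"],o["force"])
for n in("top","side"):
    c=camera(n);cv2.imwrite(f"pics/f_{n}.png",c["pixels"][...,::-1])
    P=pts(c);h=hsv(c);near=(abs(P[...,0]-.5388)<.12)&(abs(P[...,1]-.2271)<.12)
    B=P[blue(c)&near&(P[...,2]>.09)&(np.hypot(P[...,0]-.5388,P[...,1]-.2271)<.06)];print(n,"ball",sphere(B))
    Q=P[near&(abs(P[...,2]-.102)<.008)&(h[...,1]<60)&(h[...,2]>120)]
    r=cv2.minAreaRect((Q[:,:2]*1000).astype(np.float32));print("rim",r)
```

```text
27.65 [0.40553934 0.24848931 0.22214189] [-0.54260665  0.55316484 -0.2511839 ]
top ball (array([0.53931419, 0.22695996, 0.11409706]), np.float64(0.0017719517166032333))
rim ((539.027099609375, 227.3053741455078), (211.21348571777344, 210.8170623779297), 80.73690032958984)
side ball (array([0.5368486 , 0.22774637, 0.11390755]), np.float64(0.0013026920486816067))
rim ((535.4445190429688, 228.21044921875), (217.95034790039062, 209.0494842529297), 80.78129577636719)
```

View pics/f_side.png

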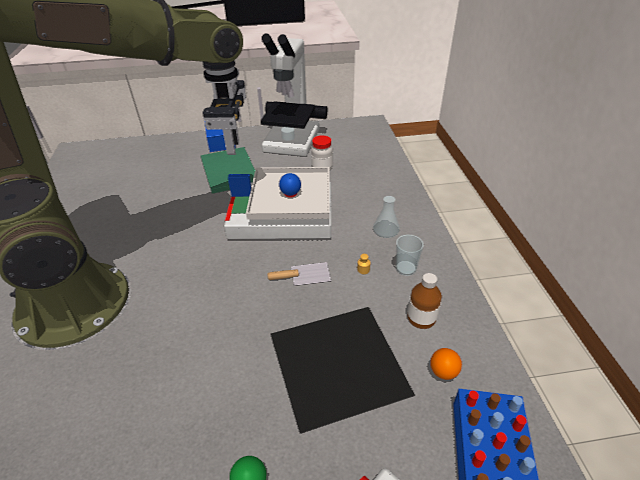

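The tray sits centred on the balance with the ball on the disc at (290,185). The gripper is clear above, and the bystanders are where they were.

```bash
python3 -c "
from station import *
print(hand_in())"
```

```text
the job is handed in; nothing more can be done
None
```

The job is handed in at about 28 s of the 72 s allowed: the ball stayed over the disc for more than four seconds in the air, and the tray is now level on the weighing platform, centred to within about 1 mm, with the ball at rest over the disc and the gripper clear.

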